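# Aim the sensor arm and start the measurement

## Task

Using only the fingertips, push the sensor arm of the rotary stage round until it points straight at the middle of the post with the round table on top and stays there; then press the button on the trigger box fully down and let it go. Push the arm from its side, gently, without pinching it, and leave the posts and everything else where they stand.

Things in the scene. Friction and masses are not known exactly. Their poses are not given: they have to be found in the camera images.
- stage: rotary stage fixed to the table: a round aluminium base plate 150 mm across and 12 mm high, with a dark hub 56 mm across under a swing arm. Origin: centre of the base's underside on the table; z up, on the arm's turning axis; at joint value 0 the arm lies along the stage's own x axis
- swing_arm (a joint): turn of the sensor arm about the stage's vertical axis, rad, growing anticlockwise seen from above, 0 along the stage's x axis, end stops at -2.2 and +2.2. It turns against steady friction of about 0.15 N m (about 2 N at 70 mm from the axis) and stays where it is left
- pointer_hub (a point): point on the arm's turning axis, 51 mm above the table, turning with the arm: x points along the arm to its sensor head, z up. The arm is a level aluminium bar 16 mm wide, its underside 40 mm and its top 62 mm above the table, free at both sides from 28 to 102 mm from the axis; below it only the 12 mm base plate. The hub cap is 52 mm across, 66 mm high, with a small steel stud to 72 mm
- pointer_tip (a point): front of the sensor head's nose, 135 mm from the axis and 51 mm above the table; the direction from pointer_hub to here is where the arm points. The black sensor head behind the nose reaches from 102 to 126 mm from the axis, is 30 mm wide, and stands from 38 to 68 mm above the table
- round_post: loose upright post, 0.3 kg, on a round steel foot 44 mm across and 12 mm high, with a 13 mm round stem; on top a round aluminium table 40 mm across and 8 mm thick: the post to point at; 73 mm high in all. It stands on the table about 165 mm from the stage's axis. Origin: centre of its underside, z up. Not to be moved
- square_post: loose upright post, 0.3 kg, on a round steel foot 44 mm across and 12 mm high, with a 13 mm round stem; on top a square aluminium plate 38 mm wide and 8 mm thick; 73 mm high in all. It stands on the table about 165 mm from the stage's axis. Origin: centre of its underside, z up. Not to be moved
- bare_post: loose upright post, 0.3 kg, on a round steel foot 44 mm across and 12 mm high, with a 13 mm round stem; with a bare stem and nothing on top; 73 mm high in all. It stands on the table about 165 mm from the stage's axis. Origin: centre of its underside, z up. Not to be moved
- trigger_box: grey box fixed to the table, 90 by 70 mm and 35 mm high, with one push button in the middle of its top. Origin: centre of its underside
- start_top (a point): centre of the top face of the push button, a grey round cap 28 mm across in a black housing (44 mm across, its top 47 mm above the table) on the trigger box; released, this point is 57 mm above the table; it is pressed straight down
- start (a joint): how far the button is pressed, m: 0 released, 0.006 fully down; a spring (about 4 N when fully down) brings it back
- jar: loose small jar, 42 mm across, 50 mm high; origin centre of its underside. Bystander, not to be moved
- screwdriver: loose screwdriver, 150 mm long, lying along its x axis. Bystander, not to be moved
- sample_tray: loose white divided tray, 80 by 100 mm, 25 mm high; origin centre of its underside. Bystander, not to be moved
- beaker: loose white cup, 70 mm across, 80 mm high; origin centre of its underside. Bystander, not to be moved
- mouse: loose black computer mouse, 100 by 58 mm, 32 mm high; origin centre of its underside. Bystander, not to be moved
There are look-alikes about, which are no part of the job. Leave any orange or red look-alike of the trigger_box alone. Leave any blue look-alike of the stage alone.

How it is judged:
By the outcome, as a careful person would: the job done as asked, in the order asked, and still so for the second after the job is handed in, with the robot touching nothing.
It also fails if it takes over 54 s, if anything falls off the work surface, if the arm or the gripper's body presses on something with over 40 N, if the wrist force passes 120 N, or if a joint passes its speed limit or range.

## Robot

A 6-joint arm with a two-finger parallel gripper is mounted at the origin on the work surface. World frame = base frame: x ahead of the robot, y to its left, z up, the work surface at z = 0. Lengths are in m, angles in rad, forces in N, time in s.
With the tool pointing down it reaches from about 0.275 to 0.825 m from the base axis. Payload 4.9 kg.
Tool frame: the origin (TCP) lies on the centre line of the jaws, within the pads' length; the fingertips stand 8 mm ahead of it and the grasp point (between the pads) lies 11 mm behind it; z points along the fingers, y is the line along which they close (so a half turn about z gives the same grasp; the last joint's range is limited). The gripper opens to 85 mm and grips with 20 to 120 N. Pads are 22 mm wide; open, the fingers measure 114 mm over their backs; the gripper's body (76 mm by 85 mm) begins 54 mm behind the grasp point. The pads swing forward as they close: fully open they stand 13 mm farther back than shut.
Start: joints at [1.196, 0.326, -0.193, 1.052, 0, 1.437], TCP at [0.131, 0.534, 0.239] pointing down, gripper open.
Joint ranges: [-2.65, 2.65], [-0.97, 1.79], [-1.3, 1.35], [-1.93, 2.1], [-1.47, 1.37], [-3.14, 3.14]. Speed limits (rad/s): [2.57, 2.57, 3.14, 3.14, 3.14, 3.14].

## Interface

Orientations are given as a unit quaternion [w, x, y, z].
In Python, from rig import r gives the robot as it stands.
- The arm moves only by the shell command python3 -m pendant 'ROWS' [FORCE]. ROWS is text: rows parted by semicolons, each of 7 numbers parted by spaces: the turn, a rotation vector about the tool's x, y, z normalised to -1 to 1, where 1 is 5 degrees, then the shift along the tool's x, y, z normalised to -1 to 1, where 1 is 0.1 m, then the closure, from 0 (fully open) to 1 (shut). A call has 1 to 8 rows; each row shifts and turns the commanded pose from where the row before left it, along the tool's axes as they then stand; what a row does not reach is not made up. A row lasts 1/8 s, in which the tool goes at most 62.5 mm and 10.7 degrees, less where a joint would pass 70% of its speed; a pose out of reach is approached as far as the arm can. A call with a number of a shift or a turn outside -1 to 1 is refused whole. A call with a gripper value outside its range is refused whole. The fingers move at their own pace and stop on an object; FORCE is the grip in N (left out, the last holds). Time passes only in rows, so rows that do not move let the fingers close. It gives the time, the measured TCP pose, the force, the opening and the grip force at its end, in the units of the state.
- r.read_state(): the state, without advancing time (a new reading comes with each control period).
- r.get_image(name): name is "scene" or "side" or "wrist"; returns a dict with "color" (384x512x3 uint8, red, green, blue), "fx", "fy", "cx", "cy" (pixels), "extrinsics" (4x4, takes a point from camera to world coordinates); the wrist camera has in their place "hand_eye" (4x4, takes a point from camera to tool coordinates, whose origin is the TCP and whose axes are the flange's). Camera axes: x right, y up, looking along -z (the intrinsics and any distortion apply to the point x, -y, -z); pixel columns grow to the right and rows downward; lengths in m; the calibration is good to about 2 mm. A picture is of the moment at which its call begins: read the wrist's pose just before it. There is no depth.
- r.finish_job(): hands the job in; it is judged then, once.
The state is a dict: "t": time; "qpos": joint angles; "dq": joint speeds; "tau": joint torques, N m; "eef_pos": TCP position; "tcp_rot": TCP orientation; "wrist_force": force on the tool from outside, world axes, zero at the start; "ft_torque": the same for the moment, N m; "opening": finger opening in m; "finger_force": force on a finger pad.
Only numpy, scipy, OpenCV 4.12 (cv2) and the standard library are available. Lean on these libraries where they do the work, as an engineer would, in place of code of your own. Each camera call takes 0.05 s, during which the arm holds its last target. There are 200 camera calls.

## Working session

There is one attempt and no reset: what is moved stays moved. The work goes in short steps, Python scripts to look and compute and a shell command to move; the robot and the scene stay as the last step left them, time stands still between calls to the robot, and variables do not carry over. Pictures are saved under pics/ and viewed, at most 10 in all, crops included, and the job is handed in when it is done.

```bash
mkdir -p pics
python3 - <<'E'
from rig import r
import cv2,pickle
s=r.read_state();print(s)
d={}
for n in("scene","side","wrist"):
    im=r.get_image(n);d[n]=im
    cv2.imwrite(f"pics/{n}0.png",cv2.resize(im["color"][:,:,::-1],(800,600),interpolation=cv2.INTER_CUBIC))
    print(n,{k:v for k,v in im.items() if k!="color"})
pickle.dump((s,d),open("d0.pkl","wb"))
E
```

```text
{'t': 0.0, 'qpos': array([ 1.19578295e+00,  3.26945432e-01, -1.93609202e-01,  1.05199224e+00,
        1.69110360e-06,  1.43659439e+00]), 'dq': array([ 0.0006171 ,  0.00031216, -0.0007907 , -0.00060294, -0.00203406,
        0.00107086]), 'tau': array([-7.06306787e-05, -4.43401909e+01,  2.62439758e+01,  1.56316347e-02,
       -1.64221701e-04,  2.52637564e-07]), 'eef_pos': array([0.13094548, 0.53358897, 0.23849137]), 'tcp_rot': array([-2.21269833e-04,  1.20114955e-01,  9.92759604e-01, -8.46844165e-04]), 'wrist_force': array([ 0.16097644,  0.01516309, -0.14007481]), 'ft_torque': array([-0.0328456 , -0.02377968, -0.00922229]), 'finger_force': 0.0, 'opening': 0.08486616562343707}
scene {'fx': 478.31069749400734, 'fy': 478.31069749400734, 'cx': 262.64939488924165, 'cy': 189.78344747502436, 'extrinsics': array([[-0.29832304, -0.82561916,  0.47891164,  1.13745074],
       [ 0.95440361, -0.25234626,  0.15948388,  0.19896014],
       [-0.01082139,  0.50465272,  0.86325461,  1.34126057],
       [ 0.        ,  0.        ,  0.        ,  1.        ]])}
side {'fx': 347.7492181114737, 'fy': 347.7492181114737, 'cx': 258.39462598297246, 'cy': 189.6625614027727, 'extrinsics': array([[ 0.74884887,  0.4686752 , -0.46858182, -0.10008741],
       [-0.66256262,  0.54582044, -0.5129238 , -0.62173336],
       [ 0.01536686,  0.69456721,  0.71926369,  0.88884619],
       [ 0.        ,  0.        ,  0.        ,  1.        ]])}
wrist {'fx': 272.6421414067463, 'fy': 272.6421414067463, 'cx': 262.52530720674395, 'cy': 191.10300357624592, 'hand_eye': array([[-7.52165411e-04,  9.55940347e-01,  2.93560023e-01,
         7.55505929e-02],
       [ 9.99999710e-01,  7.55029208e-04,  1.03564201e-04,
         1.14580790e-04],
       [-1.22645194e-04,  2.93560016e-01, -9.55940637e-01,
        -1.35259257e-01],
       [ 0.00000000e+00,  0.00000000e+00,  0.00000000e+00,
         1.00000000e+00]])}
```

View pics/scene0.png

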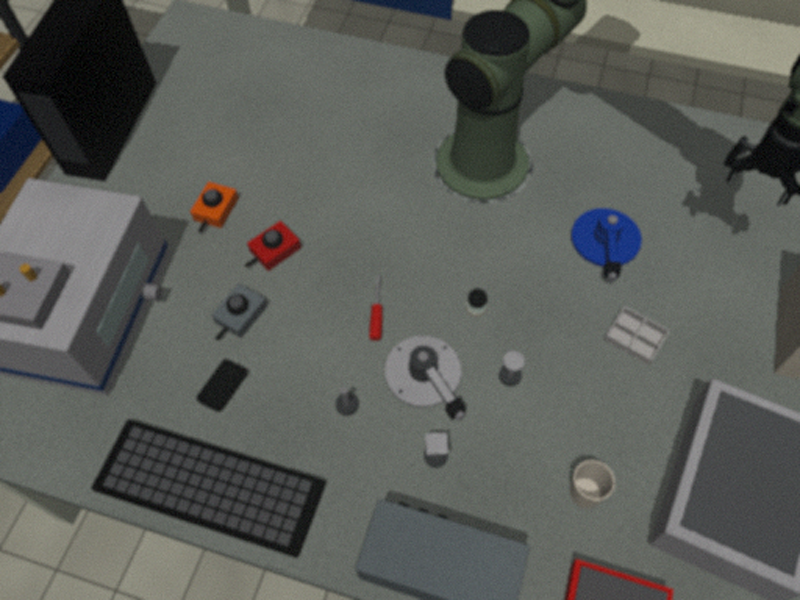

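View pics/side0.png

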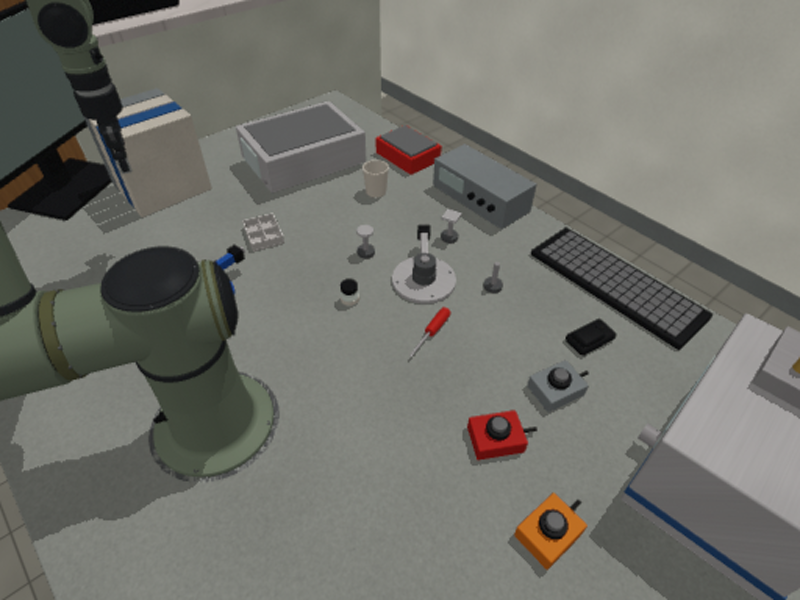

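Scene: stage near (423,370), arm nose near (462,414), round post top (513,361), square post (437,443), bare post (348,395), grey trigger button (237,302). The side view confirms these. I'll take closer crops.

Run:
```python
import cv2,pickle
s,d=pickle.load(open("d0.pkl","rb"))
c=d["scene"]["color"][:,:,::-1]
cv2.imwrite("pics/c1.png",cv2.resize(c[200:305,210:350],(800,600),interpolation=cv2.INTER_CUBIC))
a=cv2.resize(c[170:230,125:185],(400,400),interpolation=cv2.INTER_CUBIC)
b=cv2.resize(d["side"]["color"][:,:,::-1][125:195,215:335],(800-400,233),interpolation=cv2.INTER_CUBIC)
cv2.imwrite("pics/c2.png",cv2.hconcat([a,cv2.copyMakeBorder(b,0,167,0,0,0)]))
```

```text
(no output)
```

View pics/c1.png

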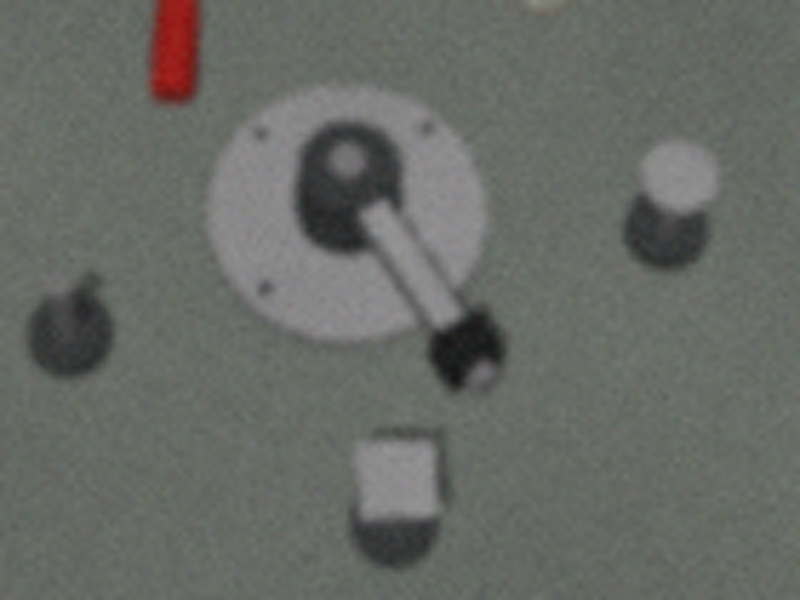

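View pics/c2.png

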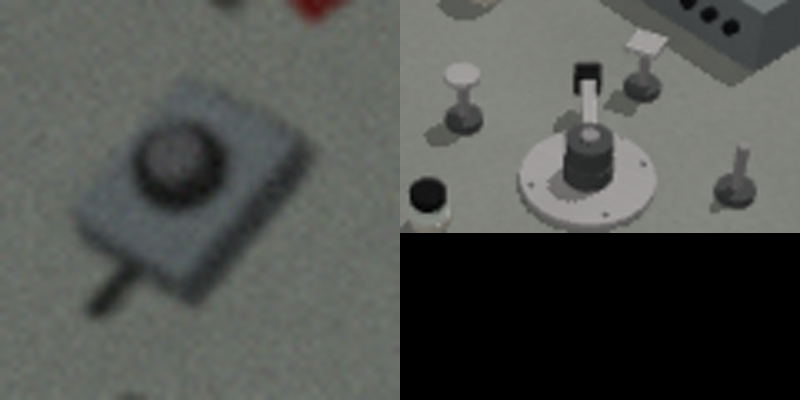

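Crop c1: base plate centre (347,211), stud (348,156), arm nose (481,373), round table centre (680,176), its foot (666,229), square plate (398,480), bare foot (70,333). Crop c2: button top (178,157).

```bash
cat > h.py <<'E'
import numpy as np
def w(cam,u,v,z):
    E=cam["extrinsics"];d=E[:3,:3]@[(u-cam["cx"])/cam["fx"],-(v-cam["cy"])/cam["fy"],-1]
    o=E[:3,3];return (o+d*(z-o[2])/d[2])
E
python3 - <<'E'
import pickle,numpy as np
from h import w
s,d=pickle.load(open("d0.pkl","rb"));c=d["scene"];k=800/140
P={}
for n,u,v,z in [("base",347,211,.012),("stud",348,156,.072),("nose",481,373,.055),("rtop",680,176,.073),("rfoot",666,229,.012),("stop",398,480,.073),("bfoot",70,333,.012),("armstart",378,210,.062),("armend",447,318,.062)]:
    P[n]=w(c,210+(u+.5)/k-.5,200+(v+.5)/(600/105)-.5,z);print(n,P[n].round(4))
k=400/60
print("button",w(c,125+(178.5)/k-.5,170+157.5/k-.5,.057))
h=(P["base"]+P["stud"])/2
for n in P:
    v=P[n]-h;print(n,np.hypot(*v[:2]).round(4),np.degrees(np.arctan2(v[1],v[0])).round(1))
for n,u,v,z in [("jar",476,293,.05),("screwA",379,275,.005),("screwB",376,338,.02),("mouse",222,385,.03)]:
    print(n,w(c,u*.64-.2,v*.64-.2,z).round(3))
a=d["side"]
for n,u,v,z in [("stud",590,132,.072),("rtop",462,75,.073)]:
    print("side",n,w(a,215+(u-400+.5)/(400/120)-.5,125+(v+.5)/(233/70)-.5,z).round(4))
E
```

```text
base [0.5505 0.0249 0.012 ]
stud [0.5472 0.0242 0.072 ]
nose [0.6346 0.1201 0.055 ]
rtop [0.5087 0.1899 0.073 ]
rfoot [0.5109 0.1896 0.012 ]
stop [0.7062 0.0976 0.073 ]
bfoot [ 0.6594 -0.0927  0.012 ]
armstart [0.5674 0.0464 0.062 ]
armend [0.6141 0.0965 0.062 ]
button [ 0.53759741 -0.36563712  0.057     ]
base 0.0017 11.2
stud 0.0017 -168.8
nose 0.1284 48.1
rtop 0.1702 103.6
rfoot 0.1693 103.0
stop 0.1735 24.9
bfoot 0.1612 -46.7
armstart 0.0287 49.8
armend 0.0971 47.8
jar [0.374 0.083 0.05 ]
screwA [ 0.365 -0.128  0.005]
screwB [ 0.515 -0.083  0.02 ]
mouse [ 0.701 -0.329  0.03 ]
side stud [0.5496 0.0232 0.072 ]
side rtop [0.5054 0.1838 0.073 ]
```

```bash
cat >> h.py <<'E'
from scipy.spatial.transform import Rotation as R
def pose(s):
    q=s["tcp_rot"];M=R.from_quat([q[1],q[2],q[3],q[0]]).as_matrix()
    return np.array(s["eef_pos"]),M,np.degrees(np.arctan2(M[1,0],M[0,0]))
def plan(s,tgt,yaw,n):
    "n equal rows to tgt (xyz), yaw deg of tool x; shift in axes before each row's turn"
    p,M,y0=pose(s);step=(np.array(tgt)-p)/n;dy=((yaw-y0+180)%360-180)/n
    for i in range(n):
        a=np.radians(y0+dy*i);x=np.array([np.cos(a),np.sin(a),0]);y=np.array([np.sin(a),-np.cos(a),0])
        print(0,0,round(-dy/5,3),round(step@x*10,3),round(step@y*10,3),round(-step[2]*10,3),end=" 1;\n")
E
python3 -c "
from rig import r
from h import *
s=r.read_state();print(pose(s));plan(s,[.622,.053,.2385],138,14)"
```

```text
(array([0.13099127, 0.53374194, 0.23869514]), array([[-9.71158025e-01,  2.38436309e-01, -4.66206330e-04],
       [ 2.38436707e-01,  9.71157291e-01, -1.20556819e-03],
       [ 1.65308448e-04, -1.28195792e-03, -9.99999165e-01]]), np.float64(166.20570789812584))
0 0 0.403 -0.422 -0.25 0.0 1;
0 0 0.403 -0.431 -0.235 0.0 1;
0 0 0.403 -0.439 -0.22 0.0 1;
0 0 0.403 -0.446 -0.204 0.0 1;
0 0 0.403 -0.453 -0.188 0.0 1;
0 0 0.403 -0.46 -0.172 0.0 1;
0 0 0.403 -0.465 -0.156 0.0 1;
0 0 0.403 -0.471 -0.139 0.0 1;
0 0 0.403 -0.475 -0.123 0.0 1;
0 0 0.403 -0.479 -0.106 0.0 1;
0 0 0.403 -0.483 -0.089 0.0 1;
0 0 0.403 -0.486 -0.072 0.0 1;
0 0 0.403 -0.488 -0.055 0.0 1;
0 0 0.403 -0.489 -0.038 0.0 1;
```

```bash
python3 -m pendant '0 0 0.4 -0.42 -0.25 0 1; 0 0 0.4 -0.43 -0.235 0 1; 0 0 0.4 -0.44 -0.22 0 1; 0 0 0.4 -0.445 -0.205 0 1; 0 0 0.4 -0.455 -0.19 0 1; 0 0 0.4 -0.46 -0.17 0 1; 0 0 0.4 -0.465 -0.155 0 1; 0 0 0.4 -0.47 -0.14 0 1' && python3 -m pendant '0 0 0.4 -0.475 -0.12 0 1; 0 0 0.4 -0.48 -0.105 0 1; 0 0 0.4 -0.485 -0.09 0 1; 0 0 0.4 -0.485 -0.07 0 1; 0 0 0.4 -0.49 -0.055 0 1; 0 0 0.4 -0.49 -0.04 0 1; 0 0 0 0 0 0 1; 0 0 0 0 0 0 1'
python3 - <<'E'
from rig import r
import cv2,pickle
from h import *
s=r.read_state();im=r.get_image("wrist");pickle.dump((s,im),open("w1.pkl","wb"))
print(pose(s)[0],pose(s)[2])
cv2.imwrite("pics/w1.png",cv2.resize(im["color"][:,:,::-1],(800,600),interpolation=cv2.INTER_CUBIC))
E
```

```text
t: 1.15
eef_pos: [0.4126, 0.2583, 0.2392]
tcp_rot: [-0.0, 0.258, 0.966, 0.0]
wrist_force: [-0.0, 0.8, -0.9]
opening: 0.0001
finger_force: 0.0
t: 2.15
eef_pos: [0.6224, 0.0542, 0.2386]
tcp_rot: [-0.001, 0.357, 0.934, -0.0]
wrist_force: [0.2, 0.4, -0.3]
opening: 0.0
finger_force: 0.0
[0.62242979 0.05424769 0.23859406] 138.2006638531571
```

View pics/w1.png

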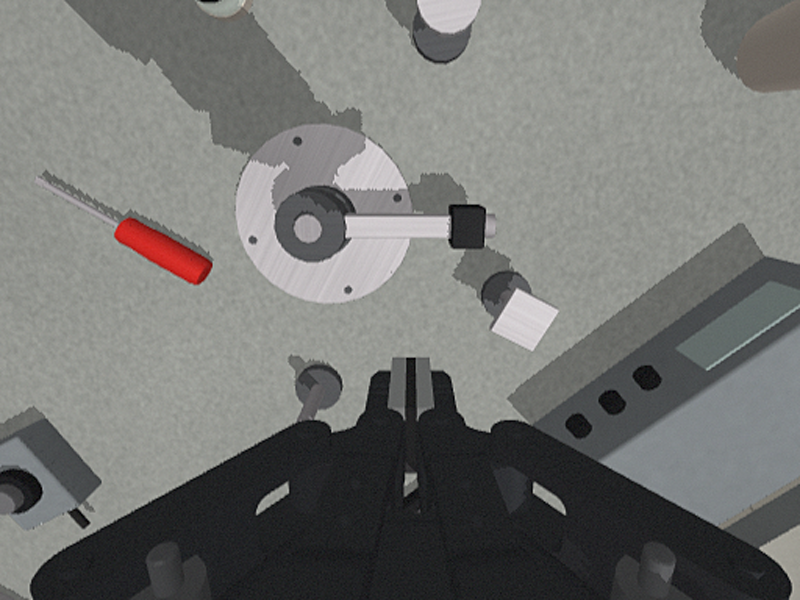

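Wrist view: stud (308,228), base centre (323,214), nose (495,226), arm bar (350,226)–(449,227), round table centre ≈(448,1), its foot ≈(441,34), square plate (525,320), button (8,494).

```bash
cat >> h.py <<'E'
def wcam(s,im):
    p,M,_=pose(s);T=np.eye(4);T[:3,:3]=M;T[:3,3]=p
    return dict(im,extrinsics=T@im["hand_eye"])
E
python3 - <<'E'
import pickle
from h import *
c=wcam(*pickle.load(open("w1.pkl","rb")))
P={}
for n,u,v,z in [("base",323,214,.012),("stud",308,228,.072),("nose",495,226,.051),("a1",350,226,.062),("a2",449,227,.062),("rtop",448,1,.073),("rfoot",441,34,.012),("stop",525,320,.073),("sfoot",505,293,.012),("button",8,494,.057)]:
    P[n]=w(c,(u+.5)*.64-.5,(v+.5)*.64-.5,z)
h=(P["base"]+P["stud"])/2
for n in P:
    v=P[n]-h;print(n,P[n].round(4),np.hypot(*v[:2]).round(4),np.degrees(np.arctan2(v[1],v[0])).round(1))
E
```

```text
base [0.5441 0.0254 0.012 ] 0.0019 154.2
stud [0.5476 0.0237 0.072 ] 0.0019 -25.8
nose [0.6392 0.1241 0.051 ] 0.1365 46.8
a1 [0.5663 0.0448 0.062 ] 0.0289 44.7
a2 [0.6149 0.0981 0.062 ] 0.1009 46.8
rtop [0.5085 0.1864 0.073 ] 0.1661 103.0
rfoot [0.5095 0.1853 0.012 ] 0.1648 102.7
stop [0.7041 0.0958 0.073 ] 0.1736 24.3
sfoot [0.7    0.0963 0.012 ] 0.1701 25.0
button [ 0.5327 -0.3555  0.057 ] 0.3803 -92.0
```

```bash
python3 -m pendant '0 0 0.24 0 -0.04 0.4 1; 0 0 0 0 0 0.5 1; 0 0 0 0 0 0.5 1; 0 0 0 0 0 0.3 1; 0 0 0 0 0 0.18 1; 0 0 0 0 0 0 1'
python3 -c "
from rig import r
from h import *
s=r.read_state();p,_,y=pose(s);print(p,y,s['wrist_force'])
h=np.array([.546,.0245]);a=np.radians(y);x=np.array([np.cos(a),np.sin(a)]);yy=np.array([np.sin(a),-np.cos(a)]);print((p[:2]-h)@x,(p[:2]-h)@yy)"
```

```text
t: 2.95
eef_pos: [0.6194, 0.0518, 0.0506]
tcp_rot: [-0.001, 0.366, 0.931, -0.0]
wrist_force: [0.3, -0.4, 0.7]
opening: -0.0001
finger_force: 0.0
[0.61938991 0.05184955 0.05064805] 137.06502732513474 [ 0.25744202 -0.38811665  0.72461114]
-0.03510112066026179 0.07001420460218441
```

```bash
python3 -m pendant '0 0 0 0.04 0 0 1; 0 0 0 0.04 0 0 1; 0 0 0 0.04 0 0 1; 0 0 0 0.04 0 0 1; 0 0 -0.5 0.031 0.0076 0 1; 0 0 -0.5 0.031 0.0076 0 1; 0 0 -0.5 0.031 0.0076 0 1; 0 0 -0.5 0.031 0.0076 0 1' && python3 -m pendant '0 0 -0.5 0.031 0.0076 0 1; 0 0 -0.5 0.031 0.0076 0 1; 0 0 -0.5 0.031 0.0076 0 1; 0 0 -0.5 0.031 0.0076 0 1; 0 0 -0.5 0.031 0.0076 0 1; 0 0 -0.5 0.031 0.0076 0 1; 0 0 -0.5 0.031 0.0076 0 1; 0 0 0 0 0 0 1'
cat > look.py <<'E'
import sys,cv2,pickle
from rig import r
from h import *
n=sys.argv[1]
s=r.read_state();im=r.get_image("wrist");pickle.dump((s,im),open(n+".pkl","wb"))
p,_,y=pose(s);print(p,y)
h=np.array([.546,.0245]);a=np.radians(y);x=np.array([np.cos(a),np.sin(a)]);yy=np.array([np.sin(a),-np.cos(a)]);print((p[:2]-h)@x,(p[:2]-h)@yy)
cv2.imwrite(f"pics/{n}.png",cv2.resize(im["color"][:,:,::-1],(800,600),interpolation=cv2.INTER_CUBIC))
E
python3 look.py w2
```

```text
t: 3.95
eef_pos: [0.602, 0.0715, 0.0518]
tcp_rot: [0.001, 0.284, 0.959, -0.001]
wrist_force: [1.3, -2.4, 0.0]
opening: 0.0001
finger_force: 1.3
t: 4.95
eef_pos: [0.5845, 0.086, 0.0517]
tcp_rot: [0.001, 0.135, 0.991, -0.0]
wrist_force: [1.7, -2.3, 1.3]
opening: -0.0002
finger_force: 0.9
[0.58447424 0.08595446 0.05174731] 164.46472585529816
-0.02060916822068871 0.06951388321438404
```

View pics/w2.png

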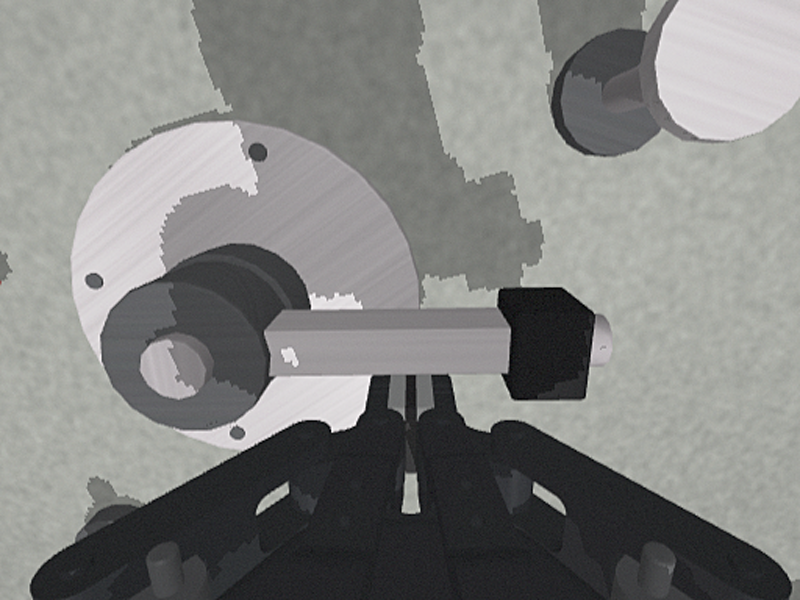

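Arm bar horizontal in the image (top face y≈350), flush on the fingertips at x≈410. Stud (172,366), round table (735,60), foot (610,92). All good, so on to just short of the target.

```bash
python3 -m pendant '0 0 -0.5 0.031 0.0076 0 1; 0 0 -0.5 0.031 0.0076 0 1; 0 0 -0.5 0.031 0.0076 0 1; 0 0 -0.5 0.031 0.0076 0 1; 0 0 -0.5 0.031 0.0076 0 1; 0 0 -0.5 0.031 0.0076 0 1; 0 0 -0.5 0.031 0.0076 0 1; 0 0 -0.5 0.031 0.0076 0 1' && python3 -m pendant '0 0 -0.5 0.031 0.0076 0 1; 0 0 -0.5 0.031 0.0076 0 1; 0 0 0 0 0 0 1; 0 0 0 -0.1 0 0 1; 0 0 0 -0.3 0 0 1; 0 0 0 0 0 -0.5 1; 0 0 0 0 0.3 -0.5 1; 0 0 0 0 0 0 1'
python3 look.py w3
```

```text
t: 6.0
eef_pos: [0.5611, 0.0949, 0.0517]
tcp_rot: [0.001, -0.04, 0.999, -0.0]
wrist_force: [3.2, -2.5, 0.1]
opening: 0.0003
finger_force: 1.2
t: 7.0
eef_pos: [0.5911, 0.1345, 0.1554]
tcp_rot: [0.004, -0.084, 0.996, 0.001]
wrist_force: [0.5, -0.2, 0.6]
opening: -0.0
finger_force: 0.0
[0.59110447 0.1345267  0.15537474] -170.38798226242312
-0.06284301795001321 0.10095069122286028
```

View pics/w3.png

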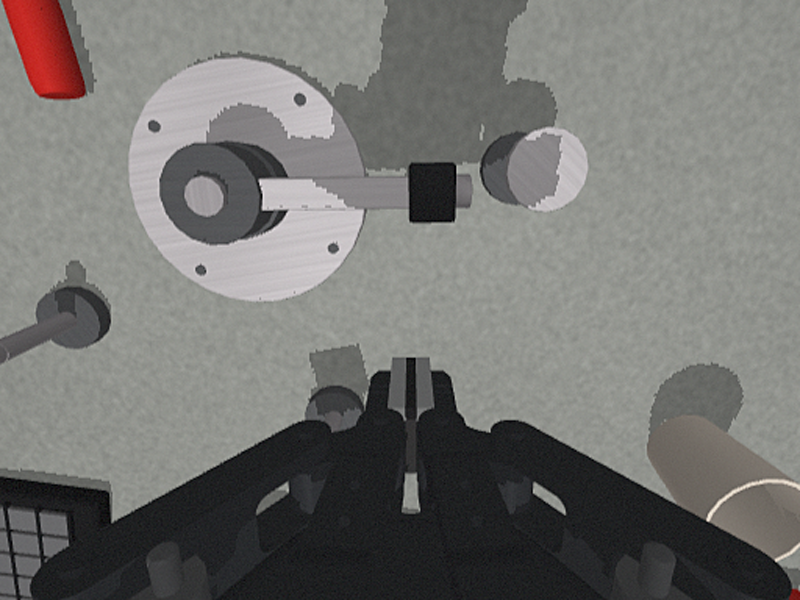

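Wrist view: stud (205,195), bar (262,195)–(405,193), nose (472,190), round table centre (548,169), foot (518,168). The arm is a few degrees short.

```bash
cat > m.py <<'E'
import pickle,cv2,sys
from h import *
c=wcam(*pickle.load(open(sys.argv[1]+".pkl","rb")))
# refine round-table and stud centres/arm edges from an ellipse/threshold-free hand reading
pts=eval(sys.argv[2]);P={}
for n,u,v,z in pts: P[n]=w(c,(u+.5)*.64-.5,(v+.5)*.64-.5,z)
ang=lambda a,b:np.degrees(np.arctan2(*(P[b]-P[a])[1::-1])).round(2)
for n in P: print(n,P[n].round(4),np.hypot(*(P[n]-P["stud"])[:2]).round(4),ang("stud",n) if n!="stud" else "")
if "a1" in P: print("bar",ang("a1","a2"))
E
python3 m.py w3 '[("stud",205,195,.072),("base",248,178.5,.012),("a1",262,195,.062),("a2",405,192.5,.062),("nose",472,190.5,.051),("rtop",548,169,.073),("rfoot",518,168,.012)]'
```

```text
stud [0.5469 0.0236 0.072 ] 0.0 
base [0.5408 0.023  0.012 ] 0.0061 -174.0
a1 [0.5434 0.0484 0.062 ] 0.025 98.05
a2 [0.5298 0.1217 0.062 ] 0.0995 99.91
nose [0.5233 0.1575 0.051 ] 0.1359 99.98
rtop [0.5065 0.1886 0.073 ] 0.1699 103.75
rfoot [0.5065 0.1888 0.012 ] 0.17 103.76
bar 100.54
```

```bash
python3 - <<'E'
import pickle,cv2
s,im=pickle.load(open("w3.pkl","rb"))
c=im["color"][70:160,80:390][:,:,::-1]
cv2.imwrite("pics/w3c.png",cv2.resize(c,(800,232),interpolation=cv2.INTER_CUBIC))
E
python3 -m pendant '0 0 0 0 -0.3 0.5 1; 0 0 0 0 0 0.5 1; 0 0 0 0 0 0 1; 0 0 0 0.3 0 0 1; 0 0 0 0.1 0 0 1; 0 0 -0.37 0.023 0.0057 0 1; 0 0 -0.37 0.023 0.0057 0 1; 0 0 0 0 0 0 1' && python3 -c "
from rig import r
from h import *
s=r.read_state();print(s['eef_pos'],pose(s)[2],s['wrist_force'])" && python3 -m pendant '0 0 0 -0.1 0 0 1; 0 0 0 -0.3 0 0 1; 0 0 0 0 0 -0.5 1; 0 0 0 0 0.3 -0.5 1; 0 0 0 0 0 0 1; 0 0 0 0 0 0 1'
python3 look.py w4
```

```text
t: 8.05
eef_pos: [0.5507, 0.0967, 0.0522]
tcp_rot: [0.001, -0.115, 0.993, -0.0]
wrist_force: [1.9, 0.9, 2.9]
opening: -0.0001
finger_force: 1.0
[0.55071309 0.09665005 0.05221851] -166.7639780455722 [1.93331024 0.90790896 2.85839043]
t: 8.8
eef_pos: [0.5809, 0.1348, 0.1507]
tcp_rot: [-0.0, -0.115, 0.993, -0.0]
wrist_force: [-0.8, 0.1, -0.8]
opening: -0.0002
finger_force: 0.0
[0.5809111  0.13475279 0.15071421] -166.77397919599588
-0.059210156349739015 0.09934093455285967
```

View pics/w4.png

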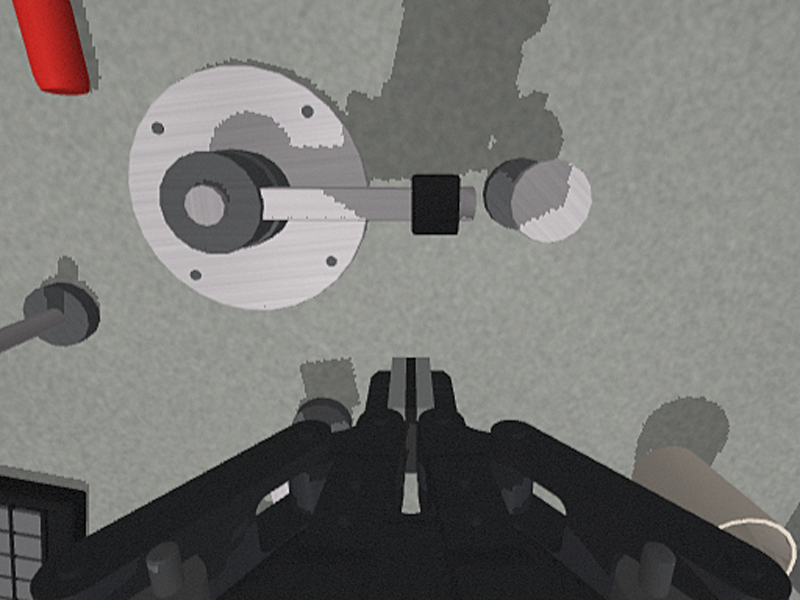

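Stud (206,205), bar axis (262,204)–(405,203.5), nose (472,203), round table (551.5,201): nearly aligned.

```bash
python3 m.py w4 '[("stud",206,205,.072),("base",248,194.5,.012),("a1",262,204,.062),("a2",405,204,.062),("nose",475,202.5,.051),("rtop",551.5,201,.073),("rfoot",520,195,.012)]'
python3 - <<'E'
import pickle,cv2,numpy as np
s,im=pickle.load(open("w4.pkl","rb"));g=cv2.cvtColor(im["color"],cv2.COLOR_RGB2GRAY).astype(int)
for u in (175,190,205,220,245,255,268,285): print(u,g[112:152,u])
for u in (300,): print(u,g[112:140,u])
for u in (340,353,365): print(u,[(v,g[v,u]) for v in range(95,162) if abs(g[v+1,u]-g[v-1,u])>25])
E
```

```text
stud [0.5472 0.0238 0.072 ] 0.0 
base [0.5459 0.0225 0.012 ] 0.0019 -135.16
a1 [0.542  0.0475 0.062 ] 0.0242 102.47
a2 [0.5252 0.1191 0.062 ] 0.0978 103.0
nose [0.5167 0.1558 0.051 ] 0.1355 103.02
rtop [0.5066 0.1885 0.073 ] 0.1696 103.85
rfoot [0.5073 0.1883 0.012 ] 0.1692 103.62
bar 103.18
175 [ 57  64  66  70  65  64  66  79 132 185 203 197 196 199 199 200 200 198
 196 197 193 192 195 196 194 198 200 201 152  54  84  94  96  98  91  69
  42  35  78 169]
190 [135 136 134 133 137 134 137 120 126 182 203 196 201 198 199 202 200 195
 198 194 193 196 193 201 200 197 200 193 176 183 203 197 198 199 200 193
 193 199 201 202]
205 [139 135 138 134 133 133 137 121 107 165 202 198 200 198 197 195 200 200
 198 197 196 194 197 201 201 200 200 196 179 178 199 195 203 199 192 197
 198 199 202 198]
220 [137 137 137 136 136 137 141 125 111 132 134 137 136 134 135 138 137 133
 170 213 175 150 201 202 199 200 171 146 180 177 202 204 197 196 199 198
 199 200 199 201]
245 [104 101  95 117 149 151 155 140 105 129 133 135 136 133 131 135 136 136
 135 132 130 133 132 134 135 133 137 134 125 132 157 147 1
[... 451 characters left out ...]
 24  30  34  26  25  25  32  28  31  25  19  22  30  21  30  31  21
  20   2 113 167]
300 [152 152 152 148 145 145 141 114  95 106 108 114 118 118 120 116 117 116
 120 115 113 111 112 103 104 101  88 108]
340 [(102, np.int64(85)), (103, np.int64(59)), (105, np.int64(82)), (106, np.int64(101)), (107, np.int64(125)), (138, np.int64(131)), (139, np.int64(166)), (140, np.int64(201)), (152, np.int64(178))]
353 [(102, np.int64(116)), (132, np.int64(127)), (133, np.int64(160)), (134, np.int64(200)), (153, np.int64(200)), (154, np.int64(172))]
365 [(104, np.int64(170)), (105, np.int64(175)), (106, np.int64(122)), (109, np.int64(150)), (110, np.int64(193)), (149, np.int64(185)), (150, np.int64(155))]
```

Arm measured at 103.2°, post direction 103.1–103.8°. That is aligned within the measuring error and the posts are undisturbed. Next, look at the button.

```bash
python3 -m pendant '0 0 0 0 -0.2 -0.4 1; 0 0 0 0.1 -0.5 -0.1 1; 0 0 0 0.1 -0.55 0 1; 0 0 0 0.1 -0.55 0 1; 0 0 0 0.1 -0.55 0 1; 0 0 0 0.1 -0.55 0 1; 0 0 0 0.1 -0.55 0 1; 0 0 0 0.1 -0.55 0 1' && python3 -m pendant '0 0 0 0.08 -0.5 0 1; 0 0 0 0 -0.2 0 1; 0 0 0 0 0 0 1; 0 0 0 0 0 0 1'; python3 look.py w5
```

```text
t: 9.85
eef_pos: [0.6031, -0.2727, 0.1991]
tcp_rot: [-0.001, -0.114, 0.993, 0.001]
wrist_force: [0.6, -0.0, 0.1]
opening: -0.0004
finger_force: 0.0
t: 10.35
eef_pos: [0.6118, -0.3396, 0.1999]
tcp_rot: [-0.001, -0.115, 0.993, 0.001]
wrist_force: [-0.2, 0.3, -0.5]
opening: -0.0003
finger_force: 0.0
[ 0.61178702 -0.3396269   0.1998974 ] -166.78497622714744
0.01919673496886458 -0.369523765797648
```

View pics/w5.png

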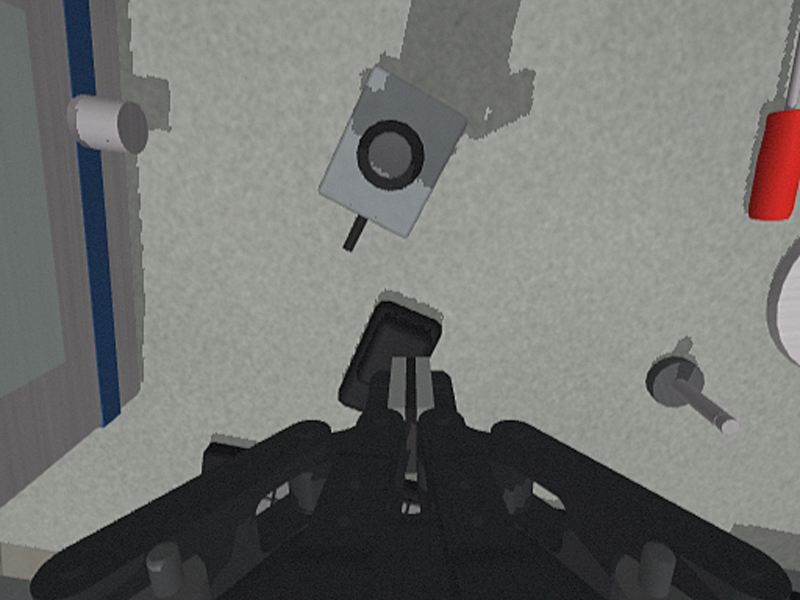

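Grey trigger box with button cap centred at (391,154). It is the grey one; no orange or red box is in view.

Run:
```python
import pickle
from h import *
s,im=pickle.load(open("w5.pkl","rb"));c=wcam(s,im)
b=w(c,391.5*.64-.5,154.5*.64-.5,.057);p,M,y=pose(s)
print(b,(M.T@(b-p)).round(4))
```

```text
[ 0.53261853 -0.369793    0.057     ] [ 0.0837 -0.0116  0.143 ]
```

```bash
python3 -m pendant '0 0 0 0.4 -0.1 0 1; 0 0 0 0.41 0 0 1; 0 0 0 0 0 0.5 1; 0 0 0 0 0 0.5 1; 0 0 0 0 0 0.3 1; 0 0 0 0 0 0 1; 0 0 0 0 0 0 1' && python3 -m pendant '0 0 0 0 0 0.04 1; 0 0 0 0 0 0.03 1; 0 0 0 0 0 0 1' &&  python3 -m pendant '0 0 0 0 0 0.03 1; 0 0 0 0 0 0 1'&&  python3 -m pendant '0 0 0 0 0 0.01 1; 0 0 0 0 0 0 1'
```

```text
t: 11.28
eef_pos: [0.537, -0.3688, 0.0729]
tcp_rot: [0.001, -0.116, 0.993, -0.001]
wrist_force: [0.7, 0.1, 0.0]
opening: 0.0002
finger_force: 0.0
t: 11.65
eef_pos: [0.5363, -0.3692, 0.0648]
tcp_rot: [0.0, -0.115, 0.993, -0.0]
wrist_force: [0.7, 0.8, 1.4]
opening: 0.0002
finger_force: 0.6
t: 11.9
eef_pos: [0.5364, -0.3692, 0.0615]
tcp_rot: [0.0, -0.115, 0.993, -0.0]
wrist_force: [0.9, -0.8, 2.4]
opening: 0.0004
finger_force: 1.3
t: 12.15
eef_pos: [0.5363, -0.3692, 0.0605]
tcp_rot: [0.0, -0.115, 0.993, -0.0]
wrist_force: [0.6, -0.1, 3.4]
opening: -0.0002
finger_force: 1.6
```

```bash
python3 -m pendant '0 0 0 0 0 0.015 1; 0 0 0 0 0 0 1' &&  python3 -m pendant '0 0 0 0 0 0.01 1; 0 0 0 0 0 0 1'; python3 -c "
from rig import r
print(r.read_state()['wrist_force'])"
```

```text
t: 12.4
eef_pos: [0.5363, -0.3692, 0.0591]
tcp_rot: [0.0, -0.115, 0.993, -0.0]
wrist_force: [1.4, -0.8, 5.0]
opening: -0.0001
finger_force: 2.1
t: 12.65
eef_pos: [0.5364, -0.3692, 0.059]
tcp_rot: [0.0, -0.115, 0.993, -0.001]
wrist_force: [-0.6, 0.7, 8.9]
opening: -0.0005
finger_force: 5.0
[-0.58613799  0.69206994  8.94637563]
```

Hard stop reached: z stopped moving and the force rose to 9 N. Release and check.

```bash
python3 -m pendant '0 0 0 0 0 -0.1 1; 0 0 0 0 0 -0.4 1; 0 0 0 0 0 -0.5 1; 0 0 0 0 0 -0.4 1; 0 0 0 0 0 0 1; 0 0 0 0 0 0 1; 0 0 0 0 0 0 1; 0 0 0 0 0 0 1'
python3 - <<'E'
from rig import r
import cv2
c=r.get_image("scene")["color"][:,:,::-1]
cv2.imwrite("pics/c9.png",cv2.resize(c[200:305,210:350],(800,600),interpolation=cv2.INTER_CUBIC))
E
```

```text
t: 13.65
eef_pos: [0.5353, -0.3684, 0.1963]
tcp_rot: [-0.001, -0.115, 0.993, 0.001]
wrist_force: [0.3, -0.0, -0.7]
opening: -0.0001
finger_force: 0.0
```

View pics/c9.png

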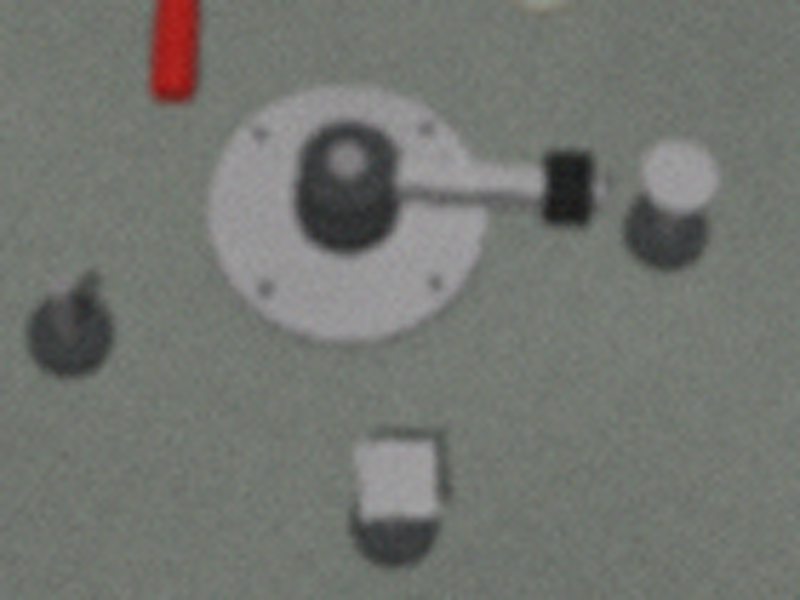

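The arm, from stud (348,156) to nose (598,190), points at the round post (680,176). All the posts are at the same pixels as before and the robot is clear, so I'm handing in.

```bash
python3 -c "
from rig import r
print(r.finish_job())"
```

```text
the job is handed in; nothing more can be done
None
```

The job is handed in at about 14 s: the sensor arm measured 103.2° against 103.1–103.8° for the round post, the button was then pressed to its stop (about 9 N) and let go, and the posts had not moved in the final picture.

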